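Slot the spike tin and unscrew its lid

ROBOT

A 6-joint arm with a two-finger parallel gripper is mounted at the origin on the work surface. World frame = base frame: x ahead of the robot, y to its left, z up, the work surface at z = 0. Lengths are in m, angles in rad, forces in N, time in s.
With the tool pointing down it reaches from about 0.375 to 0.9 m from the base axis. Payload 3.1 kg.
Tool frame: the origin (TCP) lies at the very end of the fingers, on their centre line; the grasp point (between the pads) lies 19 mm behind it (manip.hold_point_z is the distance from the TCP to the grasp point, in m); y points along the fingers, z is the direction in which the jaws open and shut, and the axes are right-handed (so a half turn about y gives the same grasp; the last joint's range is limited). The gripper opens to 85 mm and grips with 20 to 120 N. Pads are 22 mm wide; open, the fingers measure 114 mm over their backs; the gripper's body (76 mm by 85 mm) begins 54 mm behind the grasp point. The pads swing forward as they close: fully open they stand 13 mm farther back than shut.
Start: joints at [-1.371, 0.527, 1.433, -0, 1.181, -0.178], TCP at [0.231, -0.581, 0.231] pointing down, gripper open.
Joint ranges: [-3.08, 3.08], [-0.75, 2.2], [0.22, 2.44], [-1.43, 4.57], [0, 2.65], [-2.85, 2.85]. Speed limits (rad/s): [2.79, 2.79, 3.14, 3.14, 3.14, 3.14].

INTERFACE

Orientations are given as a unit quaternion [x, y, z, w].
In Python, from station import manip, eyes, workorder gives the robot as it stands. The module is installed in compiled form; this text tells all that it offers.
- The arm moves only by the shell command python3 -m jog 'ROWS' [OPENING] [FORCE]. ROWS is JSON, a list of rows, each a list of 2 entries, a list of its own where there are three numbers: the shift along the tool's x, y, z in cm, then the turn about the tool's y in rad. A call has 1 to 20 rows; each row is the pose to reach, as a shift and turn from the pose commanded when the call began, along the tool's axes at that moment; what a row does not reach only later rows make up. A row lasts 1/12 s, in which the tool goes at most 41.7 mm and 7.16 degrees, less where a joint would pass 70% of its speed; a pose out of reach is approached as far as the arm can. A call with a gripper value outside its range is refused whole. OPENING is the finger opening in cm, from 0 to 8.54, set as the call begins (- or left out, the last holds). The fingers move at their own pace and stop on an object; FORCE is the grip in N (left out, the last holds). Time passes only in rows, so rows that repeat a pose let the fingers close. It gives the time, the measured TCP pose, the force and the opening at its end, in the units of the state.
- manip.sense(): the state, without advancing time (a new reading comes with each control period).
- eyes.snapshot(name): name is "scene" or "top" or "wrist"; returns a dict with "frame" (420x560x3 uint8, red, green, blue), "vfov" (degrees; the focal length in pixels is half the picture's height over the tangent of half this angle, whatever the lens; pixels are square), "cx", "cy" (the principal point, pixels), "rvec" (rotation vector, rad) and "tvec" (3), from world to camera coordinates, as OpenCV has them. Camera axes: x right, y down, z forward; pixel columns grow to the right and rows downward; lengths in m; the calibration is good to about 2 mm. A picture is of the moment at which its call begins. There is no depth.
- workorder.sign_off(): hands the job in, once; it reports no verdict.
The state is a dict: "t": time; "q": joint angles; "qd": joint speeds; "tau": joint torques, N m; "tcp_pos": TCP position; "tool_rot": TCP orientation; "force": force on the tool from outside, world axes, zero at the start; "ft_torque": the same for the moment, N m; "finger_gap": opening from 0.0 (shut) to 1.0 (fully open).
Only numpy, scipy, OpenCV 4.12 (cv2) and the standard library are available. Lean on these libraries where they do the work, as an engineer would, in place of code of your own. Each camera call takes 0.05 s, during which the arm holds its last target. There are 200 camera calls.

TASK

Put the steel tin down into the square storage slot with the blue label (the tin's own colour), fully home, so that the slot braces it. Then unscrew its tight lid anticlockwise until the threads let go, lift the lid straight up, and finish holding it still and level in the gripper just above the tin's mouth, about 2 cm clear, without setting it down. The tin stays home in its slot, and the balls and the wrench are left where they are.

Things in the scene. Friction and masses are not known exactly. Their poses are not given: they have to be found in the camera images.
- tin_mid (a point): Steel tin with a blue band, upright, 180 to 350 g. Body: square prism 46 x 46 mm, 62 mm tall, rounded corners (60 mm across them); on it a screw neck, 38 mm in diameter. The point is the body's centre, 31 mm above the underside; x, y square to its sides, z up. The lid overhangs it, so lift and carry the tin by its lid.
- tin_mouth (a point): Top of the tin's neck, 83 mm above its underside (a rubber seal stands 3 mm proud). The sprung seal pushes the lid up with 12 N, so it is stiff to turn (0.2 to 0.6 N m). With the tin kept from turning, the lid comes free after 35 to 65 degrees anticlockwise from above, then rises 2 mm; free up to 125 degrees. Turn it 80 to 85. Clockwise: a stop within 25 degrees.
- lid_mid (a point): Round steel screw lid, 62 mm in diameter, 26 mm tall, 60 g, blue dot and black line (along its +x) on top. Starts screwed on the tin. The point is its centre, 13 mm above its rim, and 77 mm above the tin's underside (46 mm above the tin's centre) while screwed on; z up. Grip across the diameter, any way round; fingers may reach below the rim, as the tin's corners lie within the lid's outline.
- slot_blue_in (a point): Fixed grey square slot with a BLUE label plate on its far ledge (its +x side): the tin's own. The point is the centre of its floor, 6 mm above the work surface; x, y square to the walls, z up. Inside 50 x 50 mm up to 18 mm, then flaring to about 62 mm at the mouth, 28 mm above the floor; 76 mm outside. The tin fits any of four ways round, 2 mm to spare each side, and can then turn only 6 degrees.
- slot_red_in (a point): An identical fixed slot with a RED label plate, empty: it belongs to something else. The point is the centre of its floor. Not to be used.
- ball_a_center (a point): Dark red cricket ball, 72 mm in diameter, in a low wooden ring on the left. The point is its centre. Leave alone.
- ball_b_center (a point): Dark red cricket ball, 72 mm in diameter, in a low wooden ring on the right. The point is its centre. Leave alone.
- wrench: Black plastic spike wrench lying flat beyond the slots, about 100 mm long along its x axis, 32 mm wide at the head, 16 mm high at its pins; origin at its underside. Leave alone.
Things that resemble listed ones, but are neither listed nor needed, are in the scene too. Leave any red, turquoise or yellow look-alike of the part that bears lid_mid alone.

How it is judged:
On the way:
1. the tin stands fully home in the blue slot with its lid still on (horizontal distance between tin_mid and slot_blue_in below 0.006 m and z of tin_mid in the frame of slot_blue_in below 0.035 m and angle between tin_mid's own z axis and vertical below 0.1 rad and z of lid_mid in the frame of tin_mid below 0.051 m), for 0.2 s.
At the end, for the whole second after the job is handed in: The tin stands upright in the blue slot (within 6 mm of its centre, within 4 mm of its floor); the unscrewed lid is held in the fingers, still, level within 0.2 rad, over the tin within 15 mm, its rim 7 to 41 mm above the tin's mouth and touching nothing of the tin (horizontal distance between tin_mid and slot_blue_in below 0.006 m and z of tin_mid in the frame of slot_blue_in below 0.035 m and angle between tin_mid's own z axis and vertical below 0.1 rad and z of lid_mid in the frame of tin_mid between 0.072 and 0.106 m and horizontal distance between lid_mid and tin_mid below 0.015 m and angle between lid_mid's own z axis and vertical below 0.2 rad and linear speed of each of lid, tin below 0.03 m/s and contact force between the fingers and lid above 1 N and contact force between lid and tin below 0.1 N); the arm keeps its last pose, push and grip.
It fails at once if a ball or the wrench is moved by more than 15 mm (distance of any of ball_a_center, ball_b_center, wrench from where it was at the start of the episode above 0.015 m).
It fails at once if the tin is tipped by more than 0.5 rad (angle between tin_mid's own z axis and vertical above 0.5 rad).
It also fails if it takes over 45 s, if anything falls off the work surface, if the arm or the gripper's body presses on something with over 40 N, if the wrist force passes 120 N, or if a joint passes its speed limit or range.

## Working session

There is one attempt and no reset: what is moved stays moved. The work goes in short steps, Python scripts to look and compute and a shell command to move; the robot and the scene stay as the last step left them, time stands still between calls to the robot, and variables do not carry over. Pictures are saved under pics/ and viewed, about 8 in all and at most 12, crops included, and the job is handed in when it is done.

```bash
mkdir -p pics; cat > h.py <<'E'
import numpy as np, cv2
from station import manip, eyes, workorder
from scipy.spatial.transform import Rotation as R
def snap(n):
    s=eyes.snapshot(n); s['f']=s['frame'].shape[0]/2/np.tan(np.radians(s['vfov'])/2)
    s['R']=R.from_rotvec(np.array(s['rvec']).ravel()).as_matrix(); s['t']=np.array(s['tvec']).ravel(); return s
def ray(s,u,v,z):
    d=s['R'].T@np.array([(u-s['cx'])/s['f'],(v-s['cy'])/s['f'],1]); c=-s['R'].T@s['t']
    return c+d*(z-c[2])/d[2]
def proj(s,p):
    q=s['R']@np.array(p)+s['t']; return s['f']*q[:2]/q[2]+[s['cx'],s['cy']]
def save(s,name,crop=None,k=1):
    im=s['frame'][:,:,::-1]
    if crop: a,b,c,d=crop; im=im[b:d,a:c]
    cv2.imwrite('pics/'+name,cv2.resize(im,None,fx=k,fy=k,interpolation=cv2.INTER_CUBIC))
E
python3 - <<'E'
from h import *
import pickle
for n in ['top','scene']:
    s=snap(n); save(s,n+'0.png',k=1.42); pickle.dump(s,open(n+'.pkl','wb'))
    print(n,-s['R'].T@s['t'],s['f'],s['cx'],s['cy'])
st=manip.sense(); print(st['t'],st['tcp_pos'],R.from_quat(st['tool_rot']).as_matrix().round(3),st['finger_gap'],manip.hold_point_z)
E
```

```text
top [0.46237887 0.02611655 1.07734018] 416.92435353773726 277.45504759133684 208.50414880156148
scene [1.28857571 0.34825146 0.75690821] 468.0041225968694 283.0301019513424 202.7593686123484
0.1 [ 0.23042896 -0.58027174  0.23042206] [[-0.929 -0.     0.369]
 [-0.369  0.002 -0.929]
 [-0.    -1.    -0.002]] 0.9996867245192493 0.0187
```

View pics/top0.png

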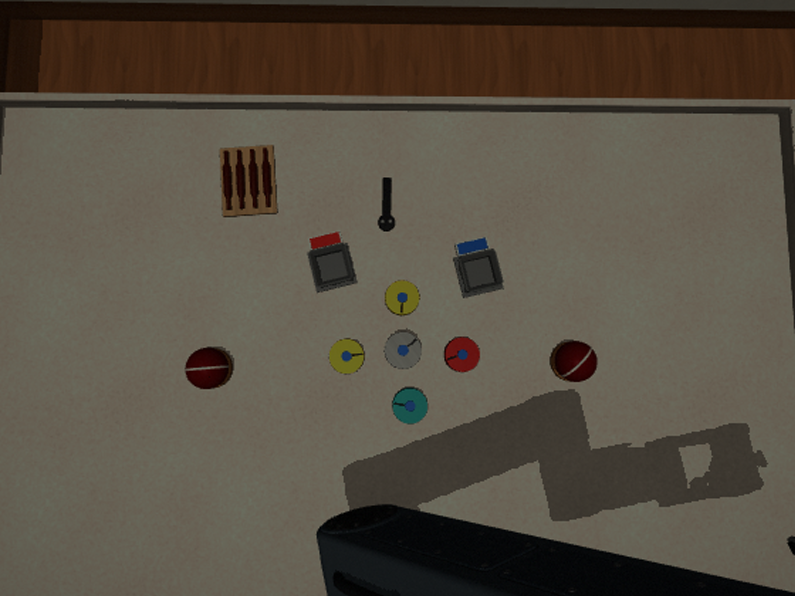

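View pics/scene0.png

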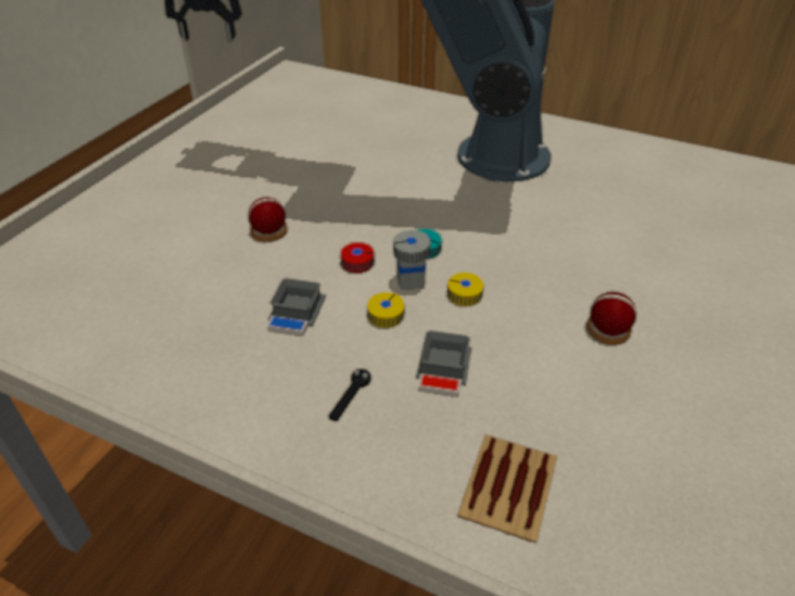

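Candidates for the tin's lid, in top-picture pixels as viewed:
- grey, with a blue band and body below it in the scene view: (403,349)
- yellow: (402,298) and (347,356)
- red: (462,354)
- turquoise: (410,406)

The grey one is the tin. The blue-labelled slot is at (478,271) and the red one at (332,266). I'll check the choice in one close crop.

```bash
python3 - <<'E'
from h import *
import pickle
t=pickle.load(open('top.pkl','rb')); s=pickle.load(open('scene.pkl','rb'))
def crop(S,a,b,c,d,k): return cv2.resize(S['frame'][b:d,a:c,::-1],None,fx=k,fy=k,interpolation=cv2.INTER_CUBIC)
A=crop(t,254,216,314,276,6); B=crop(t,307,160,367,220,6); C=crop(s,250,155,330,215,4.5); D=crop(s,180,185,240,245,4.5)
im=np.zeros((640,730,3),np.uint8)
im[:360,:360]=A; im[:360,365:725]=B; im[365:635,:360]=C; im[365:635,365:635]=D
cv2.imwrite('pics/crops.png',im)
hsv=cv2.cvtColor(t['frame'],cv2.COLOR_RGB2HSV)
blue=cv2.inRange(hsv,(100,100,60),(130,255,255))
n,l,st,c=cv2.connectedComponentsWithStats(blue)
for i in range(1,n):
    if st[i,4]>10: print('blue',st[i],c[i].round(1),ray(t,*c[i],0.09).round(4),ray(t,*c[i],0.034).round(4))
x=t['frame'].astype(int)
print('row slot',x[190,312:362].sum(1)//3); print('row tin',x[250,262:306].sum(1)//3)
E
```

```text
blue [322 168  21  11 153] [332.  172.9] [ 0.6576 -0.125   0.09  ] [ 0.6687 -0.1336  0.034 ]
blue [280 206   7   7  35] [282.9 209. ] [ 0.5698 -0.0065  0.09  ] [ 0.5759 -0.0083  0.034 ]
blue [280 243   8   8  45] [283.4 246.2] [ 0.4815 -0.0074  0.09  ] [ 0.4826 -0.0094  0.034 ]
blue [241 247   7   7  34] [243.6 250.4] [0.4715 0.0862 0.09  ] [0.472  0.0896 0.034 ]
blue [322 246   7   7  36] [325.3 249.2] [ 0.4745 -0.1066  0.09  ] [ 0.4752 -0.1142  0.034 ]
blue [285 282   7   8  43] [288.3 285.6] [ 0.3899 -0.0188  0.09  ] [ 0.3858 -0.0214  0.034 ]
row slot [ 98 100 101 100  99 100 100  97  94  52  48  26  28  41  35  27  44  50
  49  51  50  50  49  50  50  50  50  50  49  50  49  49  49  48  31  15
  31  31  31  39  71  99 100 100 100 100 101 100 100 101]
row tin [ 99  99  98  97  98  97  99 100  97  68  82  83  83  83  82  85  85  85
  82  82  75  67  50  74  82  84  83  83  82  83  85  83  80  82  91 101
 100 100 101 102 103 100  99 102]
```

View pics/crops.png

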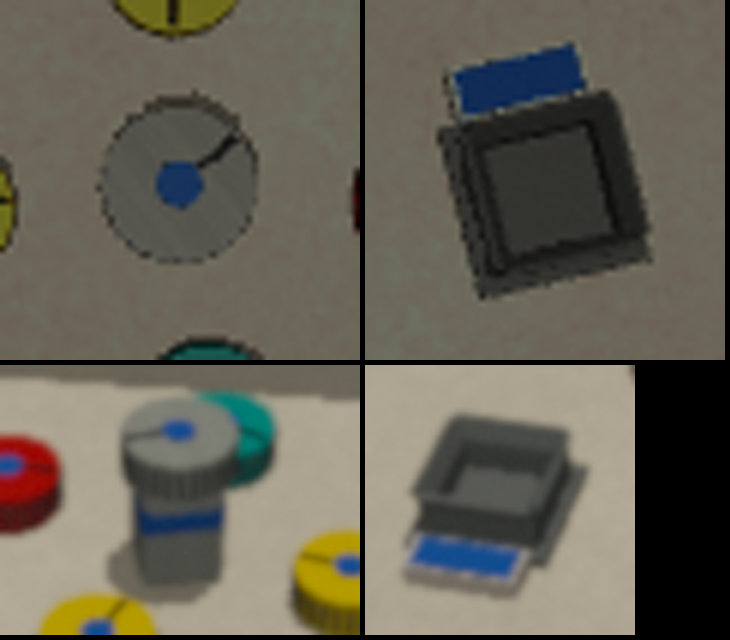

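The crop shows the grey lid on the tin body with the blue band at (180,480) in the lower-left panel. The blue slot is in the upper-right panel, with its floor quad centred near (548,192). I'll start the move and stop short of the tin for an oblique wrist look.

```bash
python3 -m jog '[[[-36,0,-36],0],[[-36,0,-36],0],[[-36,0,-36],0],[[-36,0,-36],0],[[-36,0,-36],0],[[-36,0,-36],0],[[-36,0,-36],0],[[-36,0,-36],0],[[-36,0,-36],0],[[-36,0,-36],0],[[-36,0,-36],0],[[-36,0,-36],0],[[-36,0,-36],0],[[-36,0,-36],0],[[-36,0,-36],0],[[-36,0,-36],0],[[-36,0,-36],0],[[-36,0,-36],0]]' 8.54 40
python3 - <<'E'
from h import *
import pickle
s=snap('wrist'); save(s,'w1.png',k=1.42); pickle.dump(s,open('w1.pkl','wb'))
print(-s['R'].T@s['t'], s['R'].round(2), s['f'], proj(s,[.4815,-.0074,.09]))
t=pickle.load(open('top.pkl','rb'))
# slot floor: bright-ish grey inside
g=cv2.cvtColor(t['frame'],cv2.COLOR_RGB2GRAY); m=np.zeros_like(g); m[160:215,310:362]=cv2.inRange(g[160:215,310:362],45,56)
n,l,st,c=cv2.connectedComponentsWithStats(m,connectivity=4)
i=l[191,337]; print('floor',st[i],c[i])
cn=max(cv2.findContours((l==i).astype(np.uint8),0,2)[0],key=cv2.contourArea)
r=cv2.minAreaRect(cn); P=np.array([ray(t,*p,0.006)[:2] for p in cv2.boxPoints(r)])
print(P.round(4),P.mean(0).round(4)); e=np.diff(np.vstack([P,P[:1]]),axis=0); print(np.linalg.norm(e,axis=1),np.degrees(np.arctan2(e[:,1],e[:,0])))
hsv=cv2.cvtColor(t['frame'],cv2.COLOR_RGB2HSV); b=cv2.inRange(hsv,(100,100,60),(130,255,255)); b[200:]=0
r=cv2.minAreaRect(cv2.findNonZero(b)); P=np.array([ray(t,*p,0.012)[:2] for p in cv2.boxPoints(r)]); e=np.diff(P,axis=0); print('label',P.mean(0),np.linalg.norm(e,axis=1),np.degrees(np.arctan2(e[:,1],e[:,0])))
E
```

```text
t: 1.6
tcp_pos: [0.4321, -0.115, 0.2312]
tool_rot: [0.132, -0.695, 0.695, -0.132]
force: [-0.3, 0.2, 0.5]
finger_gap: 0.999
[ 0.49379764 -0.09121594  0.37330188] [[ 0.37 -0.93  0.  ]
 [-0.9  -0.35  0.26]
 [-0.24 -0.1  -0.97]] 310.98635734963744 [183.74388188 105.05254054]
floor [327 181  21  21 304] [337.07894737 191.30921053]
[[ 0.6427 -0.1235]
 [ 0.6538 -0.1668]
 [ 0.6085 -0.1772]
 [ 0.5976 -0.1341]] [ 0.6256 -0.1504]
[0.04467408 0.04643687 0.04447818 0.04634536] [ -75.65393937 -166.98085966  104.23347095   13.25887402]
label [ 0.67339071 -0.13716626] [0.05272372 0.02053419 0.05262045] [ -76.60833247 -168.03742068  103.3436116 ]
```

View pics/w1.png

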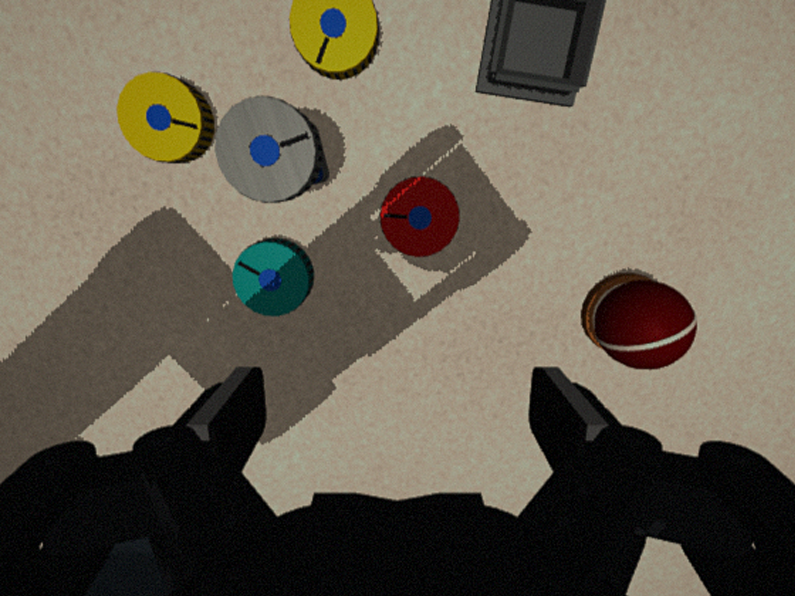

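The wrist view shows the tin's lid at (265,150), with its body mostly hidden under the overhang. The turquoise lid is at (272,277), red at (420,217) and yellow at (165,117) and (333,22); the slot is at (545,45). I need the body's yaw, so I'll go lower and to the side for a slanted look.

```bash
python3 -m jog '[[[-4,12,8],0],[[-4,12,8],0],[[-4,12,8],0],[[-4,12,8],0],[[-4,12,8],0],[[-4,12,8],0],[[-4,12,8],0]]'
python3 - <<'E'
from h import *
import pickle
s=snap('wrist'); pickle.dump(s,open('w2.pkl','wb'))
print(-s['R'].T@s['t']); 
p=np.array([proj(s,[.4815,-.0074,z]) for z in (0,.031,.09)]); print(p)
c=p[1]; a,b=int(max(0,c[0]-75)),int(max(0,c[1]-75)); a2,b2=min(560,a+150),min(420,b+150); print(a,b,a2,b2)
save(s,'w2.png',(a,b,a2,b2),4)
E
```

```text
t: 2.23
tcp_pos: [0.4983, -0.1732, 0.1118]
tool_rot: [-0.133, 0.695, -0.694, 0.132]
force: [-0.2, -0.2, -0.3]
finger_gap: 1.0
[ 0.56009673 -0.14934442  0.25379504]
[[ 79.88460147 154.92523053]
 [ 52.79672786 158.58017952]
 [-26.12922866 169.22960697]]
0 83 150 233
```

View pics/w2.png

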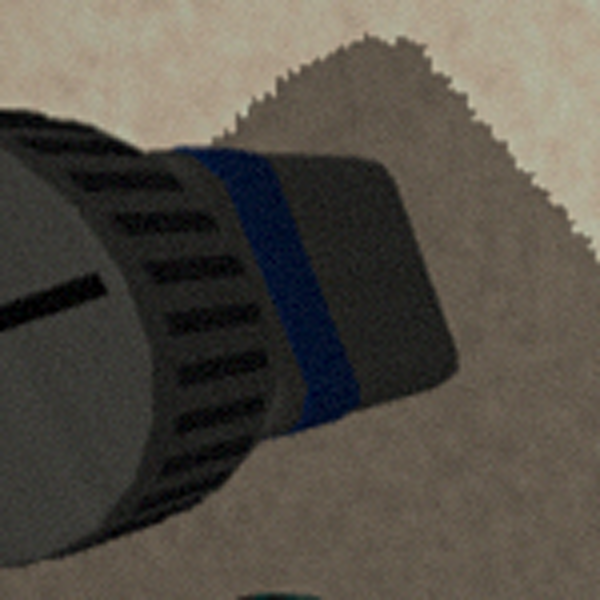

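This shows the tin body side-on. Its base edge runs straight from (398,190) to (452,345) in the crop, so I can cast that edge onto z=0 for the yaw.

```bash
python3 - <<'E'
from h import *
import pickle
s=pickle.load(open('w2.pkl','rb'))
for (a,b,z) in [((398,190),(452,345),0),((404,205),(446,325),0),((280,190),(350,375),.031),((280,190),(350,375),.037)]:
    P=ray(s,a[0]/4,a[1]/4+83,z)[:2]; Q=ray(s,b[0]/4,b[1]/4+83,z)[:2]; d=Q-P
    print(P.round(4),Q.round(4),np.linalg.norm(d),'yaw mod90',np.degrees(np.arctan2(d[1],d[0]))%90)
    n=np.array([-d[1],d[0]])/np.linalg.norm(d); print(' mid',((P+Q)/2), 'centre est',(P+Q)/2+.023*n,(P+Q)/2-.023*n)
t=pickle.load(open('top.pkl','rb')); w=pickle.load(open('w1.pkl','rb'))
h=cv2.cvtColor(w['frame'],cv2.COLOR_RGB2HSV); b=cv2.inRange(h,(100,100,60),(130,255,255))
n,l,st,c=cv2.connectedComponentsWithStats(b)
for i in range(1,n):
    if st[i,4]>80: print(c[i],st[i,4],ray(w,*c[i],.09).round(4))
print('ball b',ray(t,403.5,253.5,.045))
st=manip.sense(); Rm=R.from_quat(st['tool_rot']).as_matrix(); print('to tin, cm tool axes',(100*Rm.T@(np.array([.4815,-.0074,.053])-st['tcp_pos'])).round(2))
E
```

```text
[ 0.5061 -0.0178] [ 0.48  -0.035] 0.031235693509347462 yaw mod90 33.39244052663781
 mid [ 0.4930319  -0.02637057] centre est [ 0.50569042 -0.04557374] [ 0.48037338 -0.0071674 ]
[ 0.5037 -0.0195] [ 0.4835 -0.0329] 0.0241640734231594 yaw mod90 33.492521056416365
 mid [ 0.49359985 -0.02620125] centre est [ 0.5062919  -0.04538228] [ 0.4809078  -0.00702022]
[ 0.5052 -0.0148] [ 0.4777 -0.0331] 0.03297770918338325 yaw mod90 33.739859348577454
 mid [ 0.49144337 -0.02397427] centre est [ 0.5042181  -0.04310034] [ 0.47866864 -0.00484821]
[ 0.5066 -0.0184] [ 0.4799 -0.0363] 0.032089600313913946 yaw mod90 33.73985934857737
 mid [ 0.49329225 -0.02735057] centre est [ 0.50606698 -0.04647663] [ 0.48051752 -0.0082245 ]
[234.06498195  15.71841155] 277 [ 0.5619 -0.0253  0.09  ]
[111.15481172  82.30962343] 239 [0.4765 0.0552 0.09  ]
[185.96986301 105.61643836] 365 [ 0.4818 -0.0093  0.09  ]
[295.31216931 152.85185185] 189 [ 0.4791 -0.1125  0.09  ]
[189.55191257 196.93989071] 183 [ 0.4056 -0.0361  0.09  ]
ball b [ 0.46469231 -0.30665668  0.045     ]
to tin, cm tool axes [ -4.51   5.93 -16.02]
```

The tin is at about (0.481, -0.008) with yaw 33.5° (mod 90). The slot yaw is about 13.3°, so I'll turn 20° clockwise while carrying. First I'll go over the tin and down.

```bash
python3 -m jog '[[[-4.5,0,-16],0],[[-4.5,0,-16],0],[[-4.5,0,-16],0],[[-4.5,0,-16],0],[[-4.5,0,-16],0],[[-4.5,0,-16],0],[[-4.5,0,-16],0],[[-4.5,2,-16],0],[[-4.5,4,-16],0],[[-4.5,5.9,-16],0],[[-4.5,5.9,-16],0],[[-4.5,5.9,-16],0]]'
python3 - <<'E'
from h import *
s=snap('wrist'); save(s,'w3.png',k=1)
h=cv2.cvtColor(s['frame'],cv2.COLOR_RGB2HSV); b=cv2.inRange(h,(100,100,40),(130,255,255))
n,l,st,c=cv2.connectedComponentsWithStats(b)
for i in range(1,n):
    if st[i,4]>80: print(c[i],st[i],ray(s,*c[i],.09).round(4))
st=manip.sense(); Rm=R.from_quat(st['tool_rot']).as_matrix(); print(Rm.round(3)); print('pads',st['tcp_pos'],proj(s,[.481,-.008,.09]))
E
```

```text
t: 3.28
tcp_pos: [0.4819, -0.0092, 0.0522]
tool_rot: [-0.132, 0.695, -0.695, 0.132]
force: [-0.3, -0.3, -0.4]
finger_gap: 1.001
[349.6442953   82.51965484] [ 333   64   35   38 1043] [ 0.5645 -0.0008  0.09  ]
[108.66623877 201.01925546] [ 93 186  32  31 779] [0.4997 0.0603 0.09  ]
[301.6080402  213.65326633] [281 209  37  16 199] [ 0.5198 -0.0031  0.09  ]
[277.90954774 309.16645729] [ 255  288   47   43 1592] [ 0.4818 -0.0092  0.09  ]
[[-0.93   0.001  0.367]
 [-0.367 -0.    -0.93 ]
 [-0.001 -1.     0.001]]
pads [ 0.48245072 -0.00907501  0.05282907] [274.22986718 309.9077308 ]
```

View pics/w3.png

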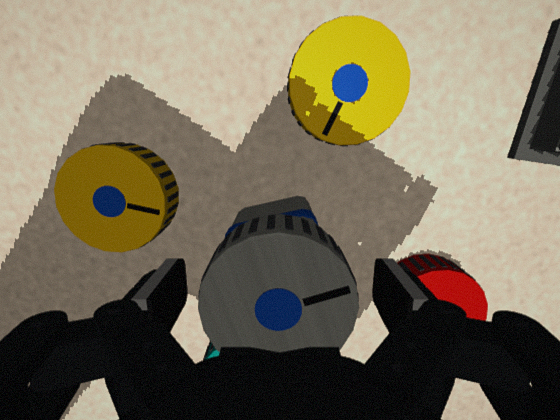

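The lid is centred between the open pads, with its blue dot at (278,309). I'll close on it.

```bash
python3 -m jog '[[[0,0,0],0],[[0,0,0],0],[[0,0,0],0],[[0,0,0],0],[[0,0,0],0],[[0,0,0],0],[[0,0,0],0],[[0,0,0],0]]' 5.6 90; python3 -m jog '[[[0,-1,0],0],[[0,-3,0],0],[[0,-6,0],0],[[0,-8,0],0],[[0,-8,0],0],[[0,-8,0],0]]'
python3 - <<'E'
from h import *
st=manip.sense(); Rm=R.from_quat(st['tool_rot']).as_matrix(); print(st['force'],st['ft_torque'],st['finger_gap'])
print('to slot at same z, cm',(100*Rm.T@(np.array([.6245,-.149,st['tcp_pos'][2]])-st['tcp_pos'])).round(2))
E
```

```text
t: 4.0
tcp_pos: [0.4828, -0.0082, 0.0542]
tool_rot: [0.132, -0.694, 0.695, -0.134]
force: [-1.6, -0.3, 9.4]
finger_gap: 0.715
t: 4.5
tcp_pos: [0.4825, -0.0078, 0.1337]
tool_rot: [0.132, -0.694, 0.695, -0.134]
force: [0.2, -0.0, -2.9]
finger_gap: 0.707
[ 0.1819706  -0.04652127 -2.85771605] [-0.0229142  -0.01699004  0.014478  ] 0.7069165688250508
to slot at same z, cm [-7.99  0.06 18.36]
```

```bash
python3 -m jog '[[[-0.5,0,4],0.09],[[-1,0,8],0.18],[[-1,0,12],0.27],[[-1,0,16],0.353],[[-1,0,18.4],0.353],[[-1,0,18.4],0.353],[[-1,0,18.4],0.353],[[-1,0,18.4],0.353]]'
python3 - <<'E'
from h import *
import pickle
s=snap('wrist'); save(s,'w4.png',k=1.3); pickle.dump(s,open('w4.pkl','wb'))
st=manip.sense(); Rm=R.from_quat(st['tool_rot']).as_matrix(); print(Rm.round(3),st['tcp_pos']); print(proj(s,[.6245,-.149,.006]))
E
```

```text
t: 5.17
tcp_pos: [0.5571, -0.1739, 0.1305]
tool_rot: [-0.01, 0.708, -0.706, 0.007]
force: [0.4, 0.6, -2.4]
finger_gap: 0.707
[[-1.    -0.004  0.025]
 [-0.025  0.003 -1.   ]
 [ 0.004 -1.    -0.003]] [ 0.55716615 -0.17344618  0.13081993]
[251.2475716  125.33045963]
```

View pics/w4.png

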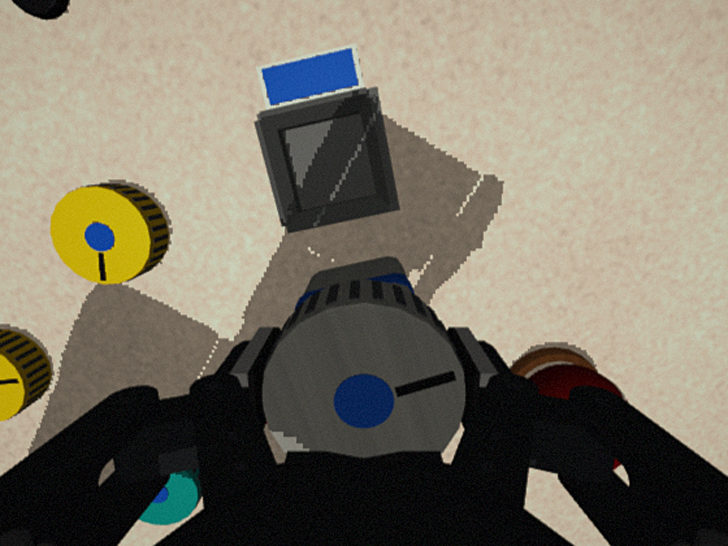

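The slot is at (325,163) with its label above it, and the held tin's front edge at (355,265) looks roughly parallel to it. I'll zoom in for the slot corners.

```bash
python3 - <<'E'
from h import *
import pickle
s=pickle.load(open('w4.pkl','rb'))
f=s['frame'].copy(); s['frame']=np.clip(f.astype(int)*2.2,0,255).astype(np.uint8); save(s,'w4z.png',(190,60,320,190),4.6)
E
```

```text
(no output)
```

View pics/w4z.png

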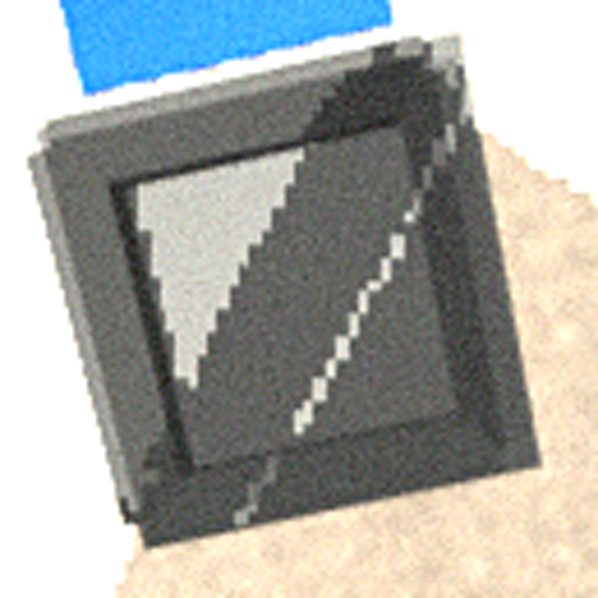

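Zoomed crop: the floor corners are at (137,186), (398,130), (455,405) and (195,465). The left straight wall is visible and the right one slightly hides the floor.

```bash
python3 - <<'E'
from h import *
import pickle
s=pickle.load(open('w4.pkl','rb'))
C=[(137,186),(398,130),(455,405),(195,465)]
P=np.array([ray(s,190+a/4.6,60+b/4.6,.006)[:2] for a,b in C]); e=np.roll(P,-1,0)-P
print(P.round(4),np.linalg.norm(e,axis=1),(np.degrees(np.arctan2(e[:,1],e[:,0]))%90).round(1),P.mean(0))
print('cam',-s['R'].T@s['t'])
# expected centre from TL and BL corners (unoccluded left wall)
y=np.radians(13.3); X=np.array([np.cos(y),np.sin(y)]);Y=np.array([-X[1],X[0]])
mid=(P[0]+P[3])/2; print('centre from left edge',mid-.025*Y)
# outer rim at z .034
for z in(.034,):
  O=np.array([ray(s,190+a/4.6,60+b/4.6,z)[:2] for a,b in [(45,140),(455,38),(540,465),(148,545)]]); e=np.roll(O,-1,0)-O
  print(O.round(4),np.linalg.norm(e,axis=1),(np.degrees(np.arctan2(e[:,1],e[:,0]))%90).round(1),O.mean(0))
st=manip.sense(); Rm=R.from_quat(st['tool_rot']).as_matrix(); print(st['tcp_pos'])
# lid dot now (held): lid top z = tcp+0.037
h=cv2.cvtColor(s['frame'],cv2.COLOR_RGB2HSV); b=cv2.inRange(h,(100,100,40),(130,255,255)); n,l,q,c=cv2.connectedComponentsWithStats(b)
for i in range(1,n):
    if q[i,4]>800: print(c[i],q[i],ray(s,*c[i],st['tcp_pos'][2]+.0365).round(4))
# held tin: front base edge, tin base z
for c4 in (P.mean(0),mid-.025*Y): print('delta cm',(100*Rm.T@np.r_[c4-st['tcp_pos'][:2],0]).round(2))
E
```

```text
[[ 0.6433 -0.1236]
 [ 0.6536 -0.1692]
 [ 0.6069 -0.1807]
 [ 0.5948 -0.133 ]] [0.04683222 0.04810779 0.04918234 0.04938818] [12.7 13.7 14.2 11. ] [ 0.62464166 -0.15160287]
cam [ 0.62400146 -0.17300455  0.27226563]
centre from left edge [ 0.62481536 -0.15258775]
[[ 0.6477 -0.1146]
 [ 0.6639 -0.1781]
 [ 0.5993 -0.1942]
 [ 0.5844 -0.1291]] [0.06554528 0.06658457 0.06681347 0.06499983] [14.3 14.  12.9 12.9] [ 0.62380464 -0.15398273]
[ 0.55716615 -0.17344618  0.13081993]
[238.31352971  58.667998  ] [ 201   37   75   44 2003] [ 0.6439 -0.1596  0.1673]
[279.45359477 308.20522876] [ 257  288   46   42 1530] [ 0.5571 -0.1743  0.1673]
delta cm [-6.8  -0.02 -2.01]
delta cm [-6.82 -0.02 -1.91]
```

```bash
python3 -m jog '[[[-3.5,0,-1],0],[[-6.8,0,-2.1],0],[[-6.8,0,-2.1],0],[[-6.8,0,-2.1],0],[[-6.8,0,-2.1],0],[[-6.8,2,-2.1],0],[[-6.8,4,-2.1],0],[[-6.8,4.6,-2.1],0],[[-6.8,5.2,-2.1],0],[[-6.8,5.2,-2.1],0]]'
```

```text
t: 6.05
tcp_pos: [0.6251, -0.1521, 0.0793]
tool_rot: [-0.01, 0.707, -0.707, 0.008]
force: [-0.0, -0.9, -2.8]
finger_gap: 0.707
```

Tin base is now about 25 mm up, inside the flare with no contact force. I'll go down gently.

```bash
python3 -m jog '[[[0,0.4,0],0],[[0,0.8,0],0],[[0,1.0,0],0],[[0,1.2,0],0],[[0,1.2,0],0]]'; python3 -c "
from h import *
s=manip.sense();print(s['force'],s['ft_torque'])"
```

```text
t: 6.47
tcp_pos: [0.6264, -0.1522, 0.0681]
tool_rot: [-0.009, 0.707, -0.707, 0.009]
force: [-0.3, 1.7, -2.8]
finger_gap: 0.71
[-0.27118967  1.71620665 -2.8127441 ] [ 0.23262849 -0.00962189  0.00035655]
```

It's in the straight section with a slight +y side push. I'll ease 0.5 mm that way and seat it.

```bash
python3 -m jog '[[[0,0.2,-0.05],0],[[0,0.4,-0.05],0],[[0,0.6,-0.05],0],[[0,0.75,-0.05],0],[[0,0.9,-0.05],0],[[0,0.9,-0.05],0],[[0,0.9,-0.05],0]]'; python3 -c "
from h import *
s=manip.sense();print(s['force'],s['ft_torque'])"
```

```text
t: 7.05
tcp_pos: [0.6266, -0.1521, 0.0604]
tool_rot: [0.009, -0.707, 0.707, -0.009]
force: [-3.2, 1.3, 4.9]
finger_gap: 0.716
[-3.16765985  1.32673641  4.92040511] [ 0.27820411  0.39505953 -0.08584054]
```

```bash
python3 -m jog '[[[0,0.1,0],0],[[0,0.15,0],0],[[0,0.15,0],0],[[0,0.15,0],0],[[0,0.15,0],0]]'; python3 - <<'E'
from h import *
s=manip.sense();print(s['force'],s['ft_torque'])
v=snap('scene'); f=v['frame']; v['frame']=np.clip(f.astype(int)*1.3,0,255).astype(np.uint8); save(v,'s2.png',(150,150,290,255),5)
E
```

```text
t: 7.47
tcp_pos: [0.6267, -0.1522, 0.0601]
tool_rot: [0.009, -0.707, 0.707, -0.009]
force: [-4.4, 2.4, 11.8]
finger_gap: 0.713
[-4.38458962  2.42133104 11.76588718] [ 0.38723544  0.67737106 -0.01664862]
```

View pics/s2.png

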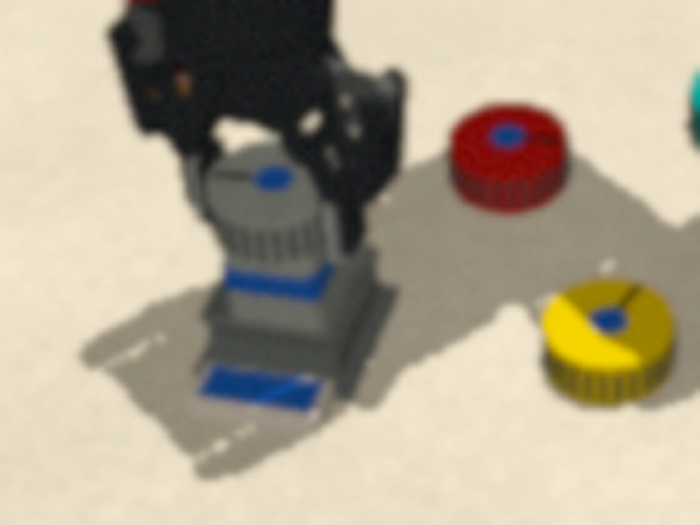

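It's seated: a 1.5 mm further push moved only 0.3 mm, and z = 0.0601 matches the expected 0.060. The picture shows the tin at (285,290) upright in the blue-labelled slot, with the label at (262,390). Next I'll unscrew.

```bash
python3 -m jog '[[[0.05,-0.05,0],0],[[0.1,-0.05,0],-0.1],[[0.1,-0.05,0],-0.2],[[0.1,-0.05,0],-0.3],[[0.1,-0.05,0],-0.4],[[0.1,-0.05,0],-0.5],[[0.1,-0.05,0],-0.6],[[0.1,-0.05,0],-0.7],[[0.1,-0.05,0],-0.7]]' - 110; python3 -c "
from h import *
s=manip.sense();print(s['force'],s['ft_torque'],s['q'][0],s['q'][5])"
```

```text
t: 8.27
tcp_pos: [0.6273, -0.1513, 0.0606]
tool_rot: [0.25, -0.66, 0.661, -0.253]
force: [0.2, 4.0, 10.1]
finger_gap: 0.7
[ 0.18565244  3.98014299 10.13271426] [ 0.78677493  0.13955386 -0.0026487 ] -0.41042685795955325 0.4310088088270808
```

```bash
python3 -m jog '[[[0,0,0],-0.1],[[0,0,0],-0.2],[[0,0,0],-0.3],[[0,0,0],-0.4],[[0,0,0],-0.5],[[0,0,0],-0.6],[[0,0,0],-0.7],[[0,0,0],-0.78],[[0,0,0],-0.78],[[0,0,0],-0.78]]'; python3 - <<'E'
from h import *
s=manip.sense();print(s['force'],s['ft_torque'],s['q'][0],s['q'][5],R.from_quat(s['tool_rot']).as_matrix().round(3))
v=snap('wrist'); save(v,'w5.png',k=1)
E
```

```text
t: 9.1
tcp_pos: [0.6263, -0.1507, 0.0606]
tool_rot: [0.482, -0.516, 0.516, -0.484]
force: [-1.8, 6.5, 11.2]
finger_gap: 0.708
[-1.84961517  6.49903541 11.20389606] [ 0.97302824  0.46201843 -0.01585961] -0.4102667021213766 -0.3458700211772284 [[-0.066  0.002  0.998]
 [-0.998  0.001 -0.066]
 [-0.001 -1.     0.002]]
```

View pics/w5.png

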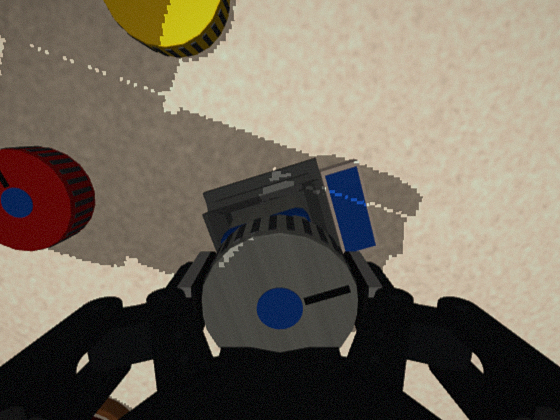

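The lid's line still lies at (302–350, 300–290), the same as before relative to the jaws, so there was no slip. The turn was about 85° and the torque about vertical has dropped to zero. I'll lift straight up, checking force first.

```bash
python3 -m jog '[[[-0.05,-0.1,0],0],[[-0.05,-0.3,0],0],[[-0.05,-0.5,0],0],[[-0.05,-0.8,0],0],[[-0.05,-0.8,0],0]]'; python3 -c "
from h import *
s=manip.sense();print(s['force'],s['ft_torque'])"
```

```text
t: 9.57
tcp_pos: [0.6259, -0.1518, 0.0667]
tool_rot: [0.483, -0.516, 0.517, -0.483]
force: [-1.0, 1.1, 0.3]
finger_gap: 0.708
[-0.9623504   1.09074632  0.2504662 ] [0.15142163 0.11986976 0.03181367]
```

```bash
python3 -m jog '[[[0,-0.5,0],0],[[0,-1,0],0],[[0,-1.8,0],0],[[0,-2.6,0],0],[[0,-3.4,0],0],[[0,-3.4,0],0],[[0,-3.4,0],0],[[0,-3.4,0],0],[[0,-3.4,0],0]]'; python3 - <<'E'
from h import *
s=manip.sense();print(s['force'],s['ft_torque'],s['qd'])
v=snap('scene'); v['frame']=np.clip(v['frame'].astype(int)*1.3,0,255).astype(np.uint8); save(v,'s3.png',(150,150,290,255),5)
print('expected px (crop) lid, tin mouth, tin base',[(5*(proj(v,p)-[150,150])).round() for p in ([.6259,-.1515,.123],[.6259,-.1515,.089],[.6259,-.1515,.006])])
E
```

```text
t: 10.32
tcp_pos: [0.6252, -0.1514, 0.1]
tool_rot: [-0.483, 0.516, -0.516, 0.483]
force: [0.6, -0.1, -1.3]
finger_gap: 0.705
[ 0.64724073 -0.08671185 -1.26073782] [-0.00290273  0.01620751 -0.03260666] [-0.00155403  0.0048902   0.00189891 -0.00118336 -0.00166127  0.00067732]
expected px (crop) lid, tin mouth, tin base [array([267., 136.]), array([275., 195.]), array([293., 331.])]
```

View pics/s3.png

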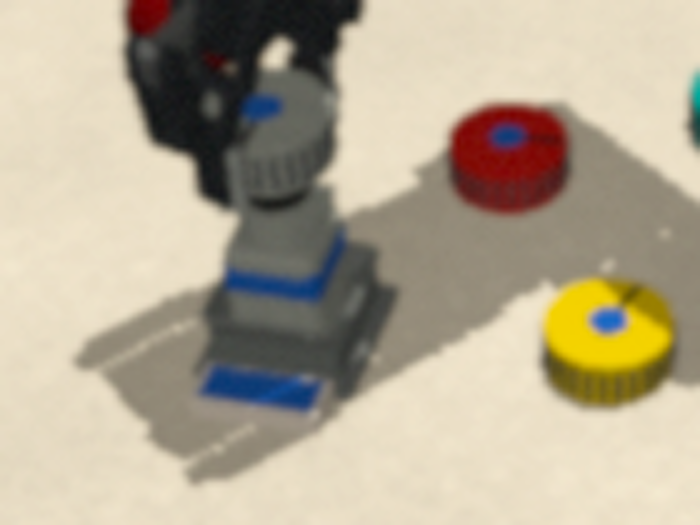

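The tin is still home, with its band at (280,283) as before. The lid is held level above the neck, with its dot at (262,107) and rim near (275,200), the arm is still and the force is near the lid's own weight. Signing off.

```bash
python3 -c "
from station import workorder; print(workorder.sign_off())"
```

```text
the job is handed in; nothing more can be done
None
```

The tin is home in the blue-labelled slot, its lid is unscrewed and held about 2 cm above the mouth, and the job is handed in at about 10.4 s of the 45 s allowed. The sign-off gives no verdict, so this rests on my own checks.

- **Placing:** I gripped the tin by its grey lid, carried it over and turned it 20° clockwise to match the slot. It seated with the tool at z = 0.0601, against about 0.060 expected. A further 1.5 mm push moved it only 0.3 mm, with the force rising to about 12 N.
- **Unscrewing:** I turned the lid about 85° anticlockwise. The lid's line kept its place relative to the jaws, so the grip did not slip. The turning moment was near zero when I read it.
- **Lifting:** I raised the lid straight up about 40 mm.
- **Last look:** The scene picture showed the tin unmoved in its slot and the lid level and clear of the neck. The arm was still.
- **Disagreements:** The top and wrist cameras put the slot centre about 3 mm apart in y. I used the wrist value, and the tin went in with only a few newtons of side force. The final vertical force was -1.3 N against about -0.6 N for the lid alone, within the sensor's scatter of about ±0.5 N.
- **Not checked at the end:** I did not measure the balls or the wrench again, but the planned paths stayed clear of them and no unexpected contact force showed up.

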